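# Take a sold spotlight off the demo track

## Task

The mini spotlight nearest the open end of the demo track on the counter is sold. Unscrew its thumb knob until you feel that the lamp runs free (do not force it along while it is still locked), slide it out through the open end of the track, lift it off, and stand it upright on its foot in the empty cardboard tray. Keep the lamp upright all the way, and leave the second spotlight and the other loose things on the counter where they are.

Things in the scene. Friction and masses are not known exactly. Their poses are not given: they have to be found in the camera images.
- track: Aluminium T-slot lighting track on a dark wooden plinth (70 mm wide, 10 mm high), fixed. Origin: middle of the track's length, on the counter; x along it to its open end, z up. Extrusion 360 mm long (x -180 to 180), 33 mm wide, top 26 mm above the counter; channel floor at 15 mm, lips' undersides at 22 mm, slot 13 mm wide. A black cap closes the x = -180 end.
- track_open_end (a point): Middle of the track's open mouth, on the channel floor, 15 mm above the counter; x points out of the track. Beyond it lies only the counter, so a lamp that has left the track must be held. The lamp's foot is clear of the lips once the lamp's origin is 30 mm past this point.
- lamp: The sold white spotlight, about 0.35 kg, nearest the open end. Origin: centre of its foot's underside, riding on the channel floor; x along the track to the open end, z up. Nylon-faced foot 60 x 24 x 6 mm; neck 10 mm wide through the slot; adapter box 100 x 30 mm (x -50 to 50, z 12 to 34 mm); thumb knob at x = -36 mm; lamp head at x = 8 to 66 mm, top at z = 74 mm. Rigid but for the knob.
- lamp_head (a point): Centre of the lamp head, a horizontal cylinder 34 mm thick and 58 mm long along the lamp's x, 57 mm above the foot's underside; a good place to hold the lamp (its centre of mass is about 25 mm behind and 25 mm below this point).
- lamp_screw (a point): On the knob's axis, on the adapter's top face. The upright round fluted knob, 26 mm across and 20 mm high, spans 3 to 23 mm above this point when screwed right down. Counter-clockwise from above loosens it; it climbs 1.3 mm per radian, turns with about 0.05 N m, stays where left and cannot come out. Backing it off further than needed does no harm.
- lamp_point (a point): On the lamp's foot plane below the knob. Here the screw's 5 mm point sits in a 7 mm hole of the channel floor: it locks the lamp lengthwise (1 mm play) until unscrewed out of the hole; then the lamp slides. How deep it sits differs each time and is hidden: try by feel (a push of 10 N). One grasp of the knob is often not enough, and if the point still drags, some turn more (1 rad) sets it free.
- lamp2: The second spotlight, of the same shape, locked on the track near its closed end (origin and axes as for the first). To be left alone.
- carton: Empty open-topped cardboard tray, fixed, 115 x 170 mm outside (x by y), 35 mm high, walls and floor 4 mm thick. Origin: centre of its underside; y along its long side, z up.
- carton_in (a point): Centre of the cardboard tray's inner floor; axes as the tray's.
- bin: Blue plastic stock bin full of lampholders and LED modules, fixed, 115 x 170 mm (x by y), 60 mm high; origin under its centre. It and the cardboard tray may have changed places.
- box_big: Upright kraft bulb carton, 65 x 65 x 115 mm, loose; origin under its centre. Leave alone.
- box_small: Upright kraft bulb carton, 50 x 50 x 85 mm, loose; origin under its centre. Leave alone.
- reflector: White ceramic reflector bulb standing on its face, 50 mm across, 54 mm high, loose; origin under its centre. Leave alone.
- screwdriver: Screwdriver lying on the counter, loose. Leave alone.
Not all that is in view belongs to the job. What is shaped like the carton but orange or pink is not meant.

How it is judged:
By the outcome, as a careful person would: the job done as asked, in the order asked, and still so for the second after the job is handed in, with the robot touching nothing.
It also fails if it takes over 72 s, if anything falls off the work surface, if the arm or the gripper's body presses on something with over 40 N, if the wrist force passes 120 N, or if a joint passes its speed limit or range.

## Robot

A 6-joint arm with a two-finger parallel gripper is mounted at the origin on the work surface. World frame = base frame: x ahead of the robot, y to its left, z up, the work surface at z = 0. Lengths are in m, angles in rad, forces in N, time in s.
With the tool pointing down it reaches from about 0.3 to 0.75 m from the base axis. Payload 8.5 kg.
Tool frame: the origin (TCP) lies at the very end of the fingers, on their centre line; the grasp point (between the pads) lies behind it (hold_point_z is the z of the grasp point in the tool frame, in m); z points along the fingers, y is the direction in which the jaws open and shut (so a half turn about z gives the same grasp; the last joint's range is limited). The gripper opens to 88 mm and grips with 3 to 60 N. Pads are 18 mm wide; open, the fingers measure 123 mm over their backs; the gripper's body (75 mm by 187 mm) begins 45 mm behind the grasp point.
Start: joints at [1.079, 0.381, 1.297, -0, 1.464, -0.215], TCP at [0.15, 0.529, 0.239] pointing down, gripper open.
Joint ranges: [-3.11, 3.11], [-0.89, 2.33], [0.22, 2.48], [-1.42, 4.56], [0.17, 2.85], [-2.88, 2.88]. Speed limits (rad/s): [2.39, 2.39, 3.14, 3.14, 3.14, 3.14].

## Interface

Orientations are given as a unit quaternion [w, x, y, z].
In Python, from plant import read_state, read_camera, close_job, recognise, place_of, hold_point_z gives the robot as it stands.
- The arm moves only by the tool step_arm, never from a script. Its argument "rows" is a list of rows, each a list of 7 numbers: the turn, a rotation vector about the tool's x, y, z in rad, then the shift along the tool's x, y, z in cm, then the opening, from -1 (shut) to 1 (fully open). A call has exactly 8 rows; each row is the pose to reach, as a shift and turn from the pose commanded when the call began, along the tool's axes at that moment; what a row does not reach only later rows make up. A row lasts 1/10 s, in which the tool goes at most 50 mm and 8.59 degrees, less where a joint would pass 70% of its speed; a pose out of reach is approached as far as the arm can. A call with a gripper value outside its range is refused whole. The fingers move at their own pace and stop on an object; "squeeze" is the grip in N (left out, the last holds). Time passes only in rows, so rows that repeat a pose let the fingers close, or fill a call up. It gives the time, the measured TCP pose, the force and the opening at its end, in the units of the state.
- read_state(): the state, without advancing time (a new reading comes with each control period).
- read_camera(name): name is "scene" or "side" or "wrist"; returns a dict with "frame" (400x640x3 uint8, red, green, blue), "range_z" (400x640 float32, m along the optical axis (not along the pixel's ray), 0 where there is no reading), "fx", "fy", "cx", "cy" (pixels), "xyz" and "orientation" of the camera in the world; the wrist camera has in their place "hand_eye" (4x4, takes a point from camera to tool coordinates, whose origin is the TCP and whose axes are the flange's). Camera axes: x right, y up, looking along -z (the intrinsics and any distortion apply to the point x, -y, -z); pixel columns grow to the right and rows downward; lengths in m; the calibration is good to about 2 mm. A picture is of the moment at which its call begins: read the wrist's pose just before it.
- close_job(): hands the job in, once; it reports no verdict.
Trained networks look in the newest picture that a camera, given by its name, has taken for a name from the list of things; names that differ only in an ending like _2 or _b are one class to them, and where a whole thing is asked for, a point or a joint stands for the part that bears it (a point fixed in the world has none). Each returns a list of dicts, best first, with "confidence" (0 to 1); they miss things now and then, are a little off and sometimes report something else, mostly with a low value. They report only what shows in the picture. A call takes as long as a camera call. They do not tell look-alikes from the thing itself.
- recognise(camera, name): "at" ([x, y, z] in m, in the coordinates of the camera as it stood for that picture, good to about 4 mm: the middle of the surface that is visible of it).
- place_of(camera, name): "at" ([x, y, z] in m, in the coordinates of the camera as it stood for that picture, good to about 4 mm: a listed point, or the origin of a listed thing).
The state is a dict: "t": time; "qpos": joint angles; "joint_vel": joint speeds; "effort": joint torques, N m; "ee_pos": TCP position; "ee_rot": TCP orientation; "wrist_force": force on the tool from outside, world axes, zero at the start; "ft_torque": the same for the moment, N m; "width": finger opening in m.
Only numpy, scipy, OpenCV 4.12 (cv2) and the standard library are available. Lean on these libraries where they do the work, as an engineer would, in place of code of your own. Each camera call takes 0.05 s, during which the arm holds its last target.

## Working session

There is one attempt and no reset: what is moved stays moved. The work goes in short steps, Python scripts to look and compute and a tool call to move; the robot and the scene stay as the last step left them, time stands still between calls to the robot, and variables do not carry over. Pictures are saved under pics/ and viewed, and the job is handed in when it is done.

Besides the shell and the picture viewer there is one more tool, called after ">>>" as name(argument=value, ...) on one line, values as JSON. step_arm: Moves the arm, as the interface text tells. Its arguments: {"type":"object","properties":{"rows":{"type":"array","items":{"type":"array","items":{"type":"number"}}},"squeeze":{"type":"number"}},"required":["rows"]}

```bash
ls; mkdir -p pics; python3 - <<'E'
from plant import *
import cv2,numpy as np
print(read_state(), hold_point_z)
for n in ("scene","side","wrist"):
    c=read_camera(n); cv2.imwrite(f"pics/{n}0.png",c["frame"][:,:,::-1]); print(n,{k:(v.tolist() if hasattr(v,'tolist') else v) for k,v in c.items() if k not in("frame","range_z")})
E
```

```text
pics
{'t': 0.0, 'qpos': array([ 1.07868244e+00,  3.81209973e-01,  1.29828633e+00, -4.34736314e-05,
        1.46360027e+00, -2.15299158e-01]), 'joint_vel': array([-1.44461568e-05, -8.76145245e-04, -4.52234340e-04,  1.24840475e-03,
        5.05305777e-04,  2.21836108e-04]), 'effort': array([-6.91178502e-04, -4.37939537e+01, -2.24556488e+01,  7.12861237e-02,
        3.53623764e-02, -1.43548073e-04]), 'ee_pos': array([0.15018163, 0.52879359, 0.23812165]), 'ee_rot': array([-2.40189279e-04,  1.37963526e-01,  9.90437025e-01, -7.12895340e-04]), 'wrist_force': array([ 0.01199563,  0.12628088, -0.06774819]), 'ft_torque': array([-0.01685892,  0.02308583,  0.01852395]), 'width': 0.0881823075202123} -0.0187
scene {'fx': 429.8857933674976, 'fy': 429.8857933674976, 'cx': 324.0372120263522, 'cy': 192.80988967266282, 'xyz': [1.0690658290795318, 0.0981423384700977, 0.9628793163729278], 'orientation': [0.6267830586438217, 0.1781224984357649, 0.21058670456277767, 0.7287445456464741]}
side {'fx': 492.32899979316517, 'fy': 492.32899979316517, 'cx': 315.9764788126432, 'cy': 198.91704669499796, 'xyz': [0.06332119342836745, -0.8326485559604595, 0.808364494885691], 'orientation': [0.867468296026889, 0.43246770635575316, -0.11388824070822262, -0.21794473376520349]}
wrist {'fx': 285.94462518331954, 'fy': 285.94462518331954, 'cx': 314.19043400069995, 'cy': 201.13735995265893, 'hand_eye': [[0.0006744584479950208, 0.9644927639603529, 0.26410841216046066, 0.06792789078013982], [0.9999993754675073, -0.00041514659275405843, -0.0010376501825059726, -0.001272047100323248], [-0.0008911623851231126, 0.26410894706810734, -0.9644924416024095, -0.14606934903035834], [0.0, 0.0, 0.0, 1.0]]}
```

View pics/scene0.png

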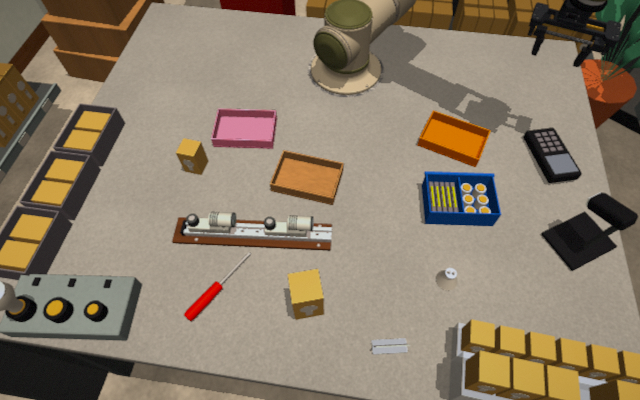

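View pics/side0.png

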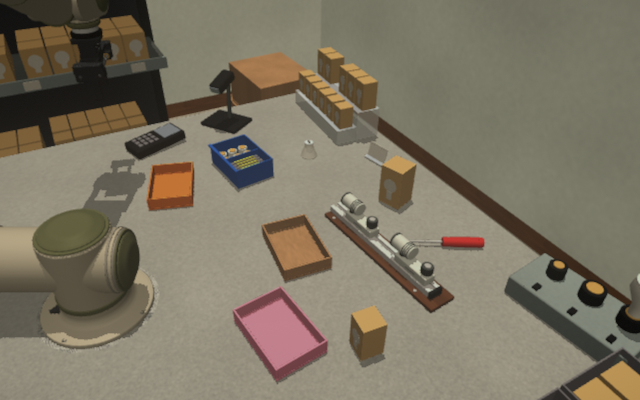

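View pics/wrist0.png

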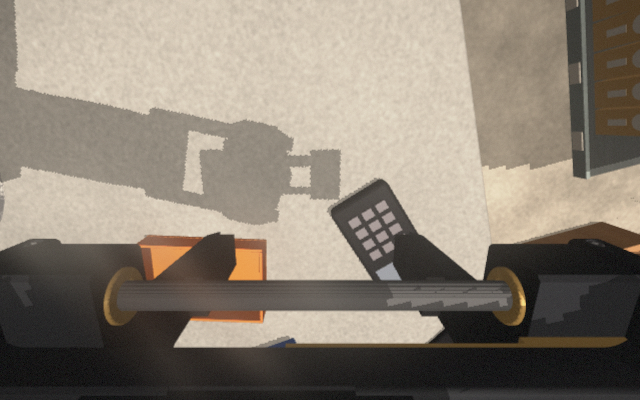

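```bash
cat > h.py <<'E'
from plant import *
import cv2,numpy as np
from scipy.spatial.transform import Rotation as R
def rot(q): return R.from_quat([q[1],q[2],q[3],q[0]]).as_matrix()
def pose(c,st):
    if "xyz" in c: return rot(c["orientation"]),np.array(c["xyz"])
    T=np.eye(4);T[:3,:3]=rot(st["ee_rot"]);T[:3,3]=st["ee_pos"]
    T=T@np.array(c["hand_eye"]); return T[:3,:3],T[:3,3]
def cloud(c,st):
    M,t=pose(c,st); z=c["range_z"]; v,u=np.mgrid[0:400,0:640]
    p=np.stack([(u-c["cx"])/c["fx"]*z,-(v-c["cy"])/c["fy"]*z,-z],-1)
    w=p@M.T+t; w[z==0]=np.nan; return w
def proj(c,st,w):
    M,t=pose(c,st); p=(np.asarray(w)-t)@M
    return c["cx"]+c["fx"]*p[...,0]/-p[...,2], c["cy"]-c["fy"]*p[...,1]/-p[...,2]
E
python3 - <<'E'
from h import *
for n in ("scene","side"):
    st=read_state();c=read_camera(n);M,t=pose(c,st)
    for k in ["track","track_open_end","lamp","lamp_head","lamp_screw","carton","carton_in","bin","box_big","box_small","reflector","screwdriver"]:
        for d in place_of(n,k)[:3]:
            w=M@np.array(d["at"])+t; u=proj(c,st,w)
            print(n,k,round(d["confidence"],2),w.round(3),np.round(u))
print(read_state()["t"])
E
```

```text
scene track 0.62 [ 0.619 -0.141 -0.004] [258. 235.]
scene track_open_end 0.72 [0.6   0.04  0.015] [331. 234.]
scene lamp 0.9 [ 0.613 -0.07   0.016] [286. 233.]
scene lamp 0.75 [ 0.627 -0.252  0.015] [213. 228.]
scene lamp 0.61 [ 0.617 -0.107  0.013] [271. 233.]
scene lamp_head 0.93 [ 0.61  -0.031  0.074] [301. 223.]
scene lamp_screw 0.73 [ 0.617 -0.104  0.051] [271. 226.]
scene carton 0.8 [ 0.249  0.34  -0.002] [453. 142.]
scene carton 0.72 [ 0.443 -0.045 -0.002] [308. 181.]
scene carton 0.62 [ 0.614 -0.071  0.015] [285. 233.]
scene carton_in 0.85 [0.249 0.34  0.003] [453. 141.]
scene carton_in 0.84 [ 0.444 -0.053  0.002] [305. 180.]
scene carton_in 0.72 [ 0.612 -0.03   0.075] [301. 223.]
scene bin 0.59 [ 0.461  0.346 -0.004] [455. 206.]
scene box_big 0.61 [ 0.772  0.008 -0.002] [307. 303.]
scene box_small 0.79 [ 0.439 -0.356  0.001] [197. 165.]
scene box_small 0.46 [ 0.61  -0.031  0.076] [301. 222.]
scene reflector 0.91 [0.669 0.319 0.003] [445. 279.]
scene reflector 0.25 [ 0.761 -0.199 -0.   ] [220. 285.]
scene reflector 0.22 [ 0.61  -0.033  0.073] [300. 223.]
scene screwdriver 0.8
[... 299 characters left out ...]
26.]
side carton 0.86 [ 0.304 -0.255 -0.004] [280. 337.]
side carton 0.8 [0.253 0.34  0.001] [174. 188.]
side carton 0.76 [ 0.445 -0.046 -0.003] [296. 251.]
side carton_in 0.82 [0.248 0.338 0.006] [171. 188.]
side carton_in 0.73 [ 0.438 -0.045  0.006] [294. 249.]
side carton_in 0.58 [ 0.306 -0.256  0.003] [282. 335.]
side bin 0.85 [ 0.462  0.348 -0.001] [242. 168.]
side box_big 0.9 [ 0.774  0.012 -0.002] [394. 199.]
side box_big 0.17 [ 0.619 -0.14  -0.003] [379. 251.]
side box_small 0.65 [ 0.439 -0.358  0.003] [365. 346.]
side reflector 0.77 [ 0.67   0.321 -0.001] [308. 156.]
side screwdriver 0.59 [ 0.764 -0.193 -0.002] [440. 245.]
side screwdriver 0.2 [ 0.632 -0.25   0.015] [412. 273.]
1.45
```

Scene picture: lamp candidates are the lamp with its head at (301,223) and knob at (270,224), and the one with its head at (222,219) and knob at (192,220). The open end is at (331,234), because the black cap is at the left end (180,228), so the right-hand lamp is the sold one. Tray candidates are pink (245,128), orange (453,138) and brown cardboard (307,177). The brown one fits. I'll check enlarged crops and refine the positions from depth.

```bash
python3 - <<'E'
from h import *
P=[]
for n in ("scene","side"):
    st=read_state();c=read_camera(n);w=cloud(c,st);P.append(w)
    np.savez(f"{n}.npz",w=w,f=c["frame"])
    f=c["frame"]
    if n=="scene": cv2.imwrite("pics/cropA.png",cv2.resize(f[140:260,165:345],None,fx=4.4,fy=4.4,interpolation=cv2.INTER_CUBIC)[:,:,::-1])
    else: cv2.imwrite("pics/cropB.png",cv2.resize(f[180:310,310:460],None,fx=4.4,fy=4.4,interpolation=cv2.INTER_CUBIC)[:,:,::-1])
for n,w in zip("AB",P):
    q=w.reshape(-1,3); q=q[~np.isnan(q).any(1)]
    def box(m): 
        pts=q[m][:,:2].astype(np.float32); r=cv2.minAreaRect(pts*1000); return m.sum(),np.round(r[0],1),np.round(r[1],1),round(r[2],1)
    roi=(abs(q[:,0]-.615)<.06)&(abs(q[:,1]+.14)<.22)
    print(n,"counter z",np.median(q[(abs(q[:,0]-.55)<.03)&(abs(q[:,1]-.15)<.05)][:,2]))
    print("all>6mm",box(roi&(q[:,2]>.006)))
    print("plinth 6..13",box(roi&(q[:,2]>.006)&(q[:,2]<.013)))
    print("heads+knob z>.062",)
    for y0,y1 in((-.075,.02),(-.13,-.085),(-.26,-.19),(-.31,-.27)):
        m=roi&(q[:,2]>.06)&(q[:,1]>y0)&(q[:,1]<y1)
        if m.sum()>5: print(y0,box(m),np.percentile(q[m][:,2],95))
    t=(abs(q[:,0]-.445)<.09)&(abs(q[:,1]+.047)<.12)
    print("tray rim",box(t&(q[:,2]>.028)&(q[:,2]<.045)), "floor",np.median(q[(abs(q[:,0]-.445)<.02)&(abs(q[:,1]+.047)<.03)][:,2]))
E
```

```text
A counter z 0.0001267043039141491
all>6mm (np.int64(4451), array([ 621.1, -144. ]), array([103.7, 411.3]), 0.4)
plinth 6..13 (np.int64(1499), array([ 621.1, -144. ]), array([103.7, 411.3]), 0.4)
heads+knob z>.062
-0.075 (np.int64(370), array([610., -31.]), array([32.8, 58.9]), 6.4) 0.08995940974359991
-0.13 (np.int64(114), array([ 616.2, -104.3]), array([26.8, 26. ]), 37.3) 0.07670574863685853
-0.26 (np.int64(325), array([ 628. , -216.5]), array([33.1, 55.8]), 4.7) 0.09081805987822486
-0.31 (np.int64(116), array([ 633.2, -287.1]), array([26.8, 24.2]), 15.2) 0.07500894013598713
tray rim (np.int64(449), array([440.9, -47. ]), array([171.5, 118.5]), 83.5) floor 0.004208308854430354
B counter z 0.0007132245719790875
all>6mm (np.int64(4621), array([ 619.3, -152.8]), array([ 73.5, 393.6]), 5.5)
plinth 6..13 (np.int64(1361), array([ 619.4, -153.6]), array([ 73.5, 391.9]), 5.5)
heads+knob z>.062
-0.075 (np.int64(344), array([606.7, -31.2]), array([34.5, 65. ]), 5.5) 0.090656408981508
-0.13 (np.int64(111), array([ 613.6, -106.1]), array([27. , 26.3]), 42.8) 0.0761553475608383
-0.26 (np.int64(424), array([ 624. , -217.6]), array([32.8, 58.1]), 5.6) 0.09004005164905543
-0.31 (np.int64(142), array([ 632.3, -289.1]), array([27.5, 26.3]), 1.4) 0.0749064036770311
tray rim (np.int64(543), array([440.1, -46.3]), array([175. , 115.9]), 83.7) floor 0.004597184105397389
```

View pics/cropA.png

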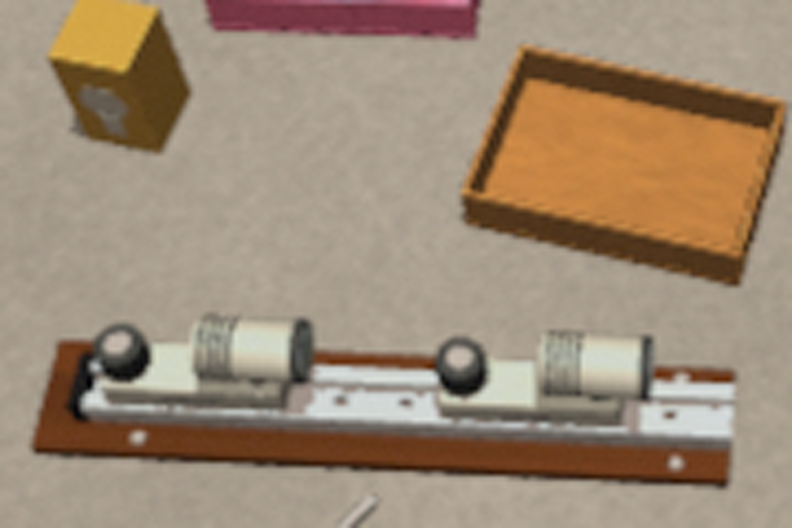

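View pics/cropB.png

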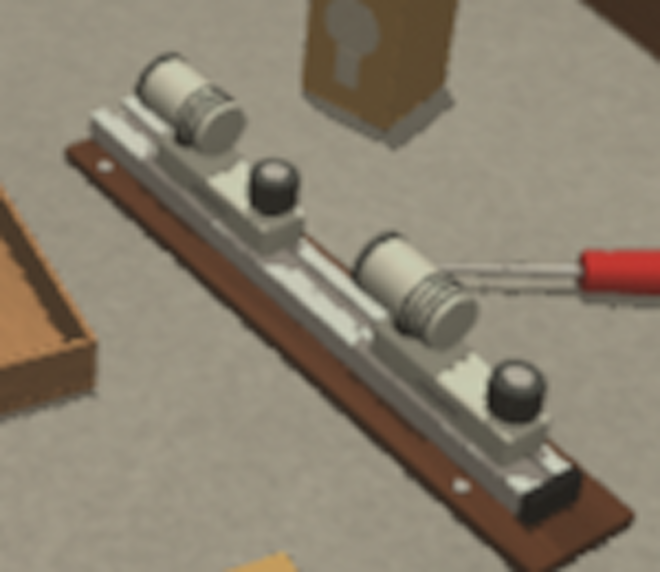

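Crop A shows the sold lamp with its head at right of centre and the bare open channel to its right. The second lamp sits by the black cap. The brown tray is empty. Both cameras agree on the knob at (0.615,-0.105), the track yaw at about 95.5°, and the tray centre at (0.442,-0.047) with its long side at about 83.5°.

```bash
cat >> h.py <<'E'
def plan(pos,xang=None):
    """shift (cm) and turn about tool z to reach TCP pos, tool-x heading xang (deg), tool down"""
    s=read_state(); R0=rot(s["ee_rot"]); p=s["ee_pos"]
    d=R0.T@(np.array(pos)-p)*100
    rv=np.zeros(3)
    if xang is not None:
        a=np.radians(xang); Rt=np.array([[np.cos(a),np.sin(a),0],[np.sin(a),-np.cos(a),0],[0,0,-1]]).T
        Rt=np.stack([[np.cos(a),np.sin(a),0],[np.sin(a),-np.cos(a),0],[0,0,-1]],1)
        rv=R.from_matrix(R0.T@Rt).as_rotvec()
    print("t",round(s["t"],2),"pos",p.round(4),"xang",round(np.degrees(np.arctan2(R0[1,0],R0[0,0])),1),"q",s["qpos"].round(2),"F",s["wrist_force"].round(2),"w",round(s["width"],4))
    print("rot",rv.round(3),"shift cm",d.round(2))
E
python3 -c "
from h import *
plan([0.27,0.37,0.239],106)"
```

```text
t 1.55 pos [0.1503 0.529  0.2387] xang 164.1 q [ 1.08  0.38  1.3  -0.    1.46 -0.22] F [-0.17 -0.57  0.69] w 0.0885
rot [-0.     0.     1.015] shift cm [-15.86 -12.03  -0.02]
```

>>> step_arm(rows=[[0,0,0.14,-2,-1.5,0],[0,0,0.28,-4,-3,0],[0,0,0.42,-6,-4.5,0],[0,0,0.56,-8,-6,0],[0,0,0.7,-10,-7.5,0],[0,0,0.84,-12,-9,0],[0,0,0.98,-14,-10.5,0],[0,0,1.02,-16,-12,0]])

```text
invalid input at $.rows[0]: expected 7 numbers
```

>>> step_arm(rows=[[0,0,0.14,-2,-1.5,0,0.1],[0,0,0.28,-4,-3,0,0.1],[0,0,0.42,-6,-4.5,0,0.1],[0,0,0.56,-8,-6,0,0.1],[0,0,0.7,-10,-7.5,0,0.1],[0,0,0.84,-12,-9,0,0.1],[0,0,0.98,-14,-10.5,0,0.1],[0,0,1.02,-16,-12,0,0.1]], squeeze=30)

```text
t: 2.35
ee_pos: [0.2719, 0.3691, 0.2389]
ee_rot: [0.0, 0.606, 0.796, 0.0]
wrist_force: [0.8, -0.4, 0.0]
width: 0.0487
```

```bash
python3 -c "
from h import *
plan([0.385,0.21,0.239],48)"
```

```text
t 2.35 pos [0.2719 0.3691 0.2389] xang 105.4 q [0.68 0.22 1.54 0.   1.39 0.41] F [ 0.8  -0.43  0.02] w 0.0487
rot [ 0.    -0.     1.003] shift cm [-1.834e+01  6.660e+00 -1.000e-02]
```

>>> step_arm(rows=[[0,0,0.14,-2.5,1,0,0.1],[0,0,0.28,-5,2,0,0.1],[0,0,0.42,-7.5,3,0,0.1],[0,0,0.56,-10,4,0,0.1],[0,0,0.7,-12.5,5,0,0.1],[0,0,0.84,-15,6,0,0.1],[0,0,0.98,-17.5,6.5,0,0.1],[0,0,1.0,-18.3,6.7,0,0.1]])

```text
t: 3.15
ee_pos: [0.3863, 0.2104, 0.2388]
ee_rot: [0.0, 0.913, 0.408, 0.0]
wrist_force: [1.6, 0.2, 0.3]
width: 0.0485
```

```bash
python3 -c "
from h import *
plan([0.5,0.05,0.22],-10)"
```

```text
t 3.15 pos [0.3863 0.2104 0.2388] xang 48.1 q [ 0.23  0.19  1.58 -0.    1.38  0.96] F [1.62 0.25 0.26] w 0.0485
rot [ 0.    -0.     1.015] shift cm [-4.36 19.17  1.88]
```

>>> step_arm(rows=[[0,0,0.14,-0.5,2.5,0,0.1],[0,0,0.28,-1,5,0,0.1],[0,0,0.42,-1.5,7.5,0.5,0.1],[0,0,0.56,-2,10,1,0.1],[0,0,0.7,-2.5,12.5,1.5,0.1],[0,0,0.84,-3,15,1.9,0.1],[0,0,0.98,-4,17.5,1.9,0.1],[0,0,1.02,-4.4,19.2,1.9,0.1]])

```text
t: 3.95
ee_pos: [0.5003, 0.0507, 0.2196]
ee_rot: [-0.0, 0.996, -0.088, -0.0]
wrist_force: [-0.2, 0.6, 0.1]
width: 0.0483
```

```bash
python3 -c "
from h import *
plan([0.615,-0.105,0.17],-66)"
```

```text
t 3.95 pos [0.5003 0.0507 0.2196] xang -10.1 q [-0.13  0.31  1.46  0.    1.37  1.61] F [-0.17  0.62  0.07] w 0.0483
rot [0.    0.    0.976] shift cm [14.02 13.32  4.96]
```

>>> step_arm(rows=[[0,0,0.15,2,2,0,0.1],[0,0,0.3,4,4,1,0.1],[0,0,0.45,6,6,2,0.1],[0,0,0.6,8,8,3,0.1],[0,0,0.75,10,10,4,0.1],[0,0,0.9,12,12,5,0.1],[0,0,1.05,14,13.3,5,0.1],[0,0,1.15,14,13.3,5,0.1]])

```text
t: 4.75
ee_pos: [0.6159, -0.1053, 0.1689]
ee_rot: [-0.0, 0.788, -0.616, -0.0]
wrist_force: [-1.1, 0.1, -0.3]
width: 0.0489
```

```bash
python3 - <<'E'
from h import *
plan([0.615,-0.105,0.12])
st=read_state();c=read_camera("wrist");M,t=pose(c,st)
cv2.imwrite("pics/w1.png",c["frame"][:,:,::-1])
for k in ("lamp_screw","lamp_head"):
  for d in place_of("wrist",k)[:2]: w=M@np.array(d["at"])+t; print(k,d["confidence"],w.round(4),np.round(proj(c,st,w)))
q=cloud(c,st).reshape(-1,3); q=q[~np.isnan(q).any(1)]
for x,y in((.615,-.105),(.608,-.032)):
  m=(abs(q[:,0]-x)<.03)&(abs(q[:,1]-y)<.032)&(q[:,2]>.06)&(q[:,2]<.1)
  if m.sum()>20: print(m.sum(),cv2.minAreaRect((q[m,:2]*1000).astype(np.float32)),np.percentile(q[m,2],[50,95]))
E
```

```text
t 4.75 pos [ 0.6159 -0.1053  0.1689] xang -76.1 q [-0.36  0.56  1.19  0.    1.39  2.54] F [-1.07  0.11 -0.35] w 0.0489
rot [0. 0. 0.] shift cm [-0.05  0.08  4.89]
lamp_screw 0.78 [ 0.6126 -0.1069  0.0483] [317. 196.]
lamp_screw 0.33 [ 0.6312 -0.2596  0.0155] [337.  28.]
lamp_head 0.68 [ 0.6047 -0.0294  0.071 ] [306. 280.]
756 ((615.176025390625, -106.86353302001953), (26.604883193969727, 26.721588134765625), 12.62152099609375) [0.07367215 0.07507791]
1347 ((608.4234008789062, -34.171104431152344), (34.75243377685547, 58.976219177246094), 4.10496187210083) [0.08520239 0.08957343]
```

View pics/w1.png

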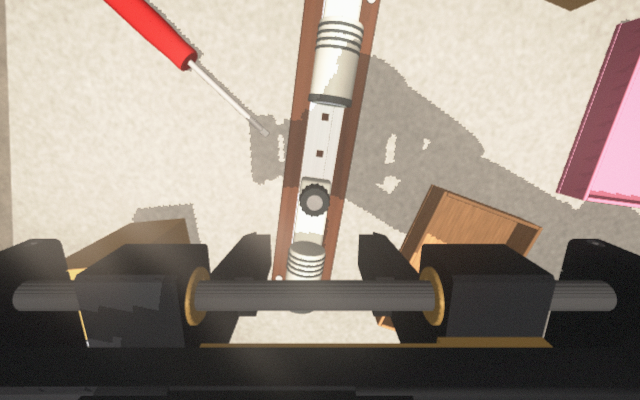

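>>> step_arm(rows=[[0,0,0,0.05,0.1,2.5,0.1],[0,0,0,0.05,0.1,5,0.1],[0,0,0,0.05,0.1,7,0.1],[0,0,0,0.05,0.1,9,0.1],[0,0,0,0.05,0.1,10,0.1],[0,0,0,0.05,0.1,11,0.1],[0,0,0,0.05,0.1,11.4,0.1],[0,0,0,0.05,0.1,11.4,0.1]])

```text
t: 5.7
ee_pos: [0.6137, -0.1045, 0.0558]
ee_rot: [-0.0, 0.789, -0.615, 0.0]
wrist_force: [-0.2, 0.4, -0.0]
width: 0.0486
```

```bash
python3 -c "
from h import *
plan([0.615,-0.1065,0.055])"
```

```text
t 5.7 pos [ 0.6137 -0.1045  0.0558] xang -75.9 q [-0.36  0.68  1.33  0.    1.13  2.54] F [-0.21  0.43 -0.02] w 0.0486
rot [0. 0. 0.] shift cm [ 0.23 -0.08  0.08]
```

>>> step_arm(rows=[[0,0,0,0.2,-0.1,0,0.1],[0,0,0,0.2,-0.1,0,-0.2],[0,0,0,0.2,-0.1,0,-1],[0,0,0,0.2,-0.1,0,-1],[0,0,0,0.2,-0.1,0,-1],[0,0,0,0.2,-0.1,0,-1],[0,0,0,0.2,-0.1,0,-1],[0,0,0,0.2,-0.1,0,-1]], squeeze=25)

```text
t: 6.5
ee_pos: [0.6152, -0.1064, 0.0559]
ee_rot: [-0.0, 0.788, -0.615, 0.0]
wrist_force: [-0.2, -0.4, 0.9]
width: 0.0254
```

```bash
python3 -c "
from h import *
plan([0.615,-0.1065,0.055]);s=read_state();print(s['ft_torque'])"
```

```text
t 6.5 pos [ 0.6152 -0.1064  0.0559] xang -75.9 q [-0.36  0.68  1.32 -0.    1.14  2.54] F [-0.18 -0.35  0.89] w 0.0254
rot [0. 0. 0.] shift cm [0.01 0.02 0.09]
[0.05669615 0.10863882 0.03817334]
```

>>> step_arm(rows=[[0,0,-0.14,0,0,-0.02,-1],[0,0,-0.28,0,0,-0.04,-1],[0,0,-0.42,0,0,-0.06,-1],[0,0,-0.56,0,0,-0.08,-1],[0,0,-0.7,0,0,-0.1,-1],[0,0,-0.84,0,0,-0.12,-1],[0,0,-0.98,0,0,-0.14,-1],[0,0,-1.12,0,0,-0.15,-1]])

```text
t: 7.3
ee_pos: [0.6154, -0.1062, 0.0574]
ee_rot: [-0.0, 0.995, -0.1, 0.0]
wrist_force: [1.6, 1.5, 2.1]
width: 0.0251
```

```bash
python3 -c "
from h import *
plan([0.615,-0.1065,0.055]);s=read_state();print(s['ft_torque'])"
```

```text
t 7.3 pos [ 0.6154 -0.1062  0.0574] xang -11.4 q [-0.36  0.68  1.32  0.    1.14  1.41] F [1.61 1.5  2.09] w 0.0251
rot [0. 0. 0.] shift cm [-0.03  0.04  0.24]
[ 0.16632854 -0.1182406  -0.05422908]
```

>>> step_arm(rows=[[0,0,-0.14,0,0,-0.02,-1],[0,0,-0.28,0,0,-0.04,-1],[0,0,-0.42,0,0,-0.06,-1],[0,0,-0.56,0,0,-0.08,-1],[0,0,-0.7,0,0,-0.1,-1],[0,0,-0.84,0,0,-0.12,-1],[0,0,-0.98,0,0,-0.14,-1],[0,0,-1.12,0,0,-0.15,-1]])

```text
t: 8.1
ee_pos: [0.6153, -0.1061, 0.0588]
ee_rot: [-0.0, 0.896, 0.444, 0.0]
wrist_force: [0.9, 2.1, 1.9]
width: 0.0254
```

>>> step_arm(rows=[[0,0,-0.14,0,0,-0.02,-1],[0,0,-0.28,0,0,-0.04,-1],[0,0,-0.42,0,0,-0.06,-1],[0,0,-0.56,0,0,-0.08,-1],[0,0,-0.7,0,0,-0.1,-1],[0,0,-0.84,0,0,-0.12,-1],[0,0,-0.98,0,0,-0.14,-1],[0,0,-1.12,0,0,-0.15,-1]])

```text
t: 8.9
ee_pos: [0.6151, -0.106, 0.0603]
ee_rot: [-0.0, 0.523, 0.852, 0.0]
wrist_force: [-0.6, 1.5, 1.9]
width: 0.0253
```

```bash
python3 -c "
from h import *
plan([0.615,-0.1065,0.055]);s=read_state();print(s['ft_torque'])"
```

```text
t 8.9 pos [ 0.6151 -0.106   0.0603] xang 116.9 q [-0.36  0.68  1.32  0.    1.15 -0.83] F [-0.63  1.52  1.88] w 0.0253
rot [0. 0. 0.] shift cm [-0.04 -0.03  0.53]
[ 0.14652424  0.02653431 -0.03553156]
```

>>> step_arm(rows=[[0,0,-0.14,0,0,-0.02,-1],[0,0,-0.28,0,0,-0.04,-1],[0,0,-0.42,0,0,-0.06,-1],[0,0,-0.56,0,0,-0.08,-1],[0,0,-0.7,0,0,-0.1,-1],[0,0,-0.84,0,0,-0.12,-1],[0,0,-0.98,0,0,-0.14,-1],[0,0,-1.12,0,0,-0.15,-1]])

```text
t: 9.7
ee_pos: [0.6147, -0.1059, 0.0614]
ee_rot: [-0.001, -0.009, 1.0, 0.0]
wrist_force: [-0.6, 1.1, -0.1]
width: 0.0257
```

>>> step_arm(rows=[[0,0,-0.14,0,0,-0.02,-1],[0,0,-0.28,0,0,-0.04,-1],[0,0,-0.42,0,0,-0.06,-1],[0,0,-0.56,0,0,-0.08,-1],[0,0,-0.7,0,0,-0.09,-1],[0,0,-0.7,0,0,-0.09,-1],[0,0,-0.7,0,0,-0.09,-1],[0,0,-0.7,0,0,-0.09,-1]])

```text
t: 10.5
ee_pos: [0.615, -0.1065, 0.0624]
ee_rot: [-0.0, -0.348, 0.938, -0.0]
wrist_force: [0.2, -3.3, -2.1]
width: 0.0252
```

```bash
python3 -c "
from h import *
plan([0.615-.0958*.001,-0.106+.001,0.0625]);s=read_state();print(s['ft_torque'])"
```

```text
t 10.5 pos [ 0.615  -0.1065  0.0624] xang -139.3 q [-0.36  0.67  1.32 -0.    1.15 -2.64] F [ 0.15 -3.31 -2.09] w 0.0252
rot [0. 0. 0.] shift cm [-0.09  0.12 -0.01]
[-0.6564351  -0.07953681 -0.1290874 ]
```

>>> step_arm(rows=[[0,0,0,-0.02,0.03,0,-1],[0,0,0,-0.04,0.05,0,-1],[0,0,0,-0.06,0.08,0,-1],[0,0,0,-0.08,0.11,0,-1],[0,0,0,-0.09,0.12,0,-1],[0,0,0,-0.09,0.12,0,-1],[0,0,0,-0.09,0.12,0,-1],[0,0,0,-0.09,0.12,0,-1]])

```text
t: 11.3
ee_pos: [0.6149, -0.105, 0.0625]
ee_rot: [-0.0, -0.349, 0.937, -0.0]
wrist_force: [-0.1, -5.0, -4.4]
width: 0.0252
```

```bash
python3 -c "
from h import *
plan([0.615-.0958*.001,-0.106+.001,0.0625]);s=read_state();print(s['ft_torque'])"
```

```text
t 11.3 pos [ 0.6149 -0.105   0.0625] xang -139.2 q [-0.36  0.67  1.32 -0.    1.15 -2.64] F [-0.13 -4.96 -4.42] w 0.0252
rot [0. 0. 0.] shift cm [ 0. -0. -0.]
[-0.85111789 -0.18876444 -0.19893011]
```

>>> step_arm(rows=[[0,0,0,-0.02,0.03,0,-1],[0,0,0,-0.04,0.05,0,-1],[0,0,0,-0.06,0.08,0,-1],[0,0,0,-0.06,0.08,0,-1],[0,0,0,-0.06,0.08,0,-1],[0,0,0,-0.06,0.08,0,-1],[0,0,0,-0.06,0.08,0,-1],[0,0,0,-0.06,0.08,0,-1]])

```text
t: 12.1
ee_pos: [0.6148, -0.1039, 0.0625]
ee_rot: [-0.0, -0.349, 0.937, -0.0]
wrist_force: [1.0, -4.3, -4.2]
width: 0.025
```

```bash
python3 -c "
from h import *
plan([0.615-.0958*.001,-0.106+.001,0.0625]);s=read_state();print(s['ft_torque'])"
```

```text
t 12.1 pos [ 0.6148 -0.1039  0.0625] xang -139.2 q [-0.36  0.67  1.32 -0.    1.15 -2.64] F [ 0.97 -4.3  -4.16] w 0.025
rot [0. 0. 0.] shift cm [ 0.06 -0.08 -0.  ]
[-0.79670897 -0.12412602 -0.14773703]
```

It moved 2.6 mm at about 4–5 N, beyond the 1 mm play, but it's still dragging. I'll regrasp and back the knob off further.

>>> step_arm(rows=[[0,0,0,0,0,0,0],[0,0,0,0,0,0,0],[0,0,0,0,0,0,0],[0,0,0.15,0,0,0,0],[0,0,0.3,0,0,0,0],[0,0,0.45,0,0,0,0],[0,0,0.6,0,0,0,0],[0,0,0.75,0,0,0,0]])

```text
t: 12.9
ee_pos: [0.6149, -0.1035, 0.0628]
ee_rot: [0.0, 0.021, 1.0, 0.0]
wrist_force: [-0.5, 0.3, 0.3]
width: 0.044
```

>>> step_arm(rows=[[0,0,0.15,0,0,0,0],[0,0,0.3,0,0,0,0],[0,0,0.45,0,0,0,0],[0,0,0.6,0,0,0,0],[0,0,0.75,0,0,0,0],[0,0,0.9,0,0,0,0],[0,0,1.05,0,0,0,0],[0,0,1.2,0,0,0,0]])

```text
t: 13.7
ee_pos: [0.6149, -0.1035, 0.0628]
ee_rot: [-0.0, 0.582, 0.813, 0.0]
wrist_force: [0.3, 0.4, 1.0]
width: 0.0438
```

>>> step_arm(rows=[[0,0,0.15,0,0,0,0],[0,0,0.3,0,0,0,0],[0,0,0.45,0,0,0,0],[0,0,0.45,0,0,0,-1],[0,0,0.45,0,0,0,-1],[0,0,0.45,0,0,0,-1],[0,0,0.45,0,0,0,-1],[0,0,0.45,0,0,0,-1]])

```text
t: 14.5
ee_pos: [0.6149, -0.1038, 0.0627]
ee_rot: [0.0, 0.747, 0.665, 0.0]
wrist_force: [0.0, -0.1, 0.1]
width: 0.0253
```

```bash
python3 -c "
from h import *
plan([0.6148,-0.104,0.0625]);s=read_state();print(s['ft_torque'])"
```

```text
t 14.5 pos [ 0.6149 -0.1038  0.0627] xang 83.4 q [-0.36  0.67  1.32  0.    1.15 -0.24] F [ 0.01 -0.13  0.09] w 0.0253
rot [0. 0. 0.] shift cm [-0.03 -0.01  0.02]
[-0.02785319  0.05240643  0.03105233]
```

>>> step_arm(rows=[[0,0,-0.14,0,0,-0.02,-1],[0,0,-0.28,0,0,-0.04,-1],[0,0,-0.42,0,0,-0.06,-1],[0,0,-0.56,0,0,-0.08,-1],[0,0,-0.7,0,0,-0.1,-1],[0,0,-0.84,0,0,-0.12,-1],[0,0,-0.98,0,0,-0.14,-1],[0,0,-1.12,0,0,-0.15,-1]])

```text
t: 15.3
ee_pos: [0.6161, -0.1035, 0.0641]
ee_rot: [0.001, 0.277, 0.961, 0.001]
wrist_force: [6.9, 2.7, -3.4]
width: 0.0255
```

>>> step_arm(rows=[[0,0,-0.14,0,0,-0.02,-1],[0,0,-0.28,0,0,-0.04,-1],[0,0,-0.42,0,0,-0.06,-1],[0,0,-0.56,0,0,-0.08,-1],[0,0,-0.7,0,0,-0.1,-1],[0,0,-0.84,0,0,-0.12,-1],[0,0,-0.98,0,0,-0.14,-1],[0,0,-1.12,0,0,-0.15,-1]])

```text
t: 16.1
ee_pos: [0.6145, -0.1032, 0.065]
ee_rot: [-0.0, -0.276, 0.961, 0.001]
wrist_force: [-0.5, 0.8, -1.5]
width: 0.0253
```

```bash
python3 -c "
from h import *
p=read_state()['ee_pos']
plan(p+[-.0958*.002,.002,0.00]);s=read_state();print(s['ft_torque'])"
```

```text
t 16.1 pos [ 0.6145 -0.1032  0.065 ] xang -148.0 q [-0.36  0.67  1.32  0.    1.16 -2.49] F [-0.53  0.76 -1.47] w 0.0253
rot [0. 0. 0.] shift cm [-0.09  0.18  0.  ]
[ 0.20998299  0.01943886 -0.47402352]
```

The torque of -0.47 N m suggests the knob has reached its upper stop. I'll let go to relieve it, close again, and test the slide.

>>> step_arm(rows=[[0,0,0,0,0,0,-0.2],[0,0,0,0,0,0,-0.2],[0,0,0,0,0,0,-0.2],[0,0,0,0,0,0,-1],[0,0,0,0,0,0,-1],[0,0,0,0,0,0,-1],[0,0,0,0,0,0,-1],[0,0,0,0,0,0,-1]])

```text
t: 16.9
ee_pos: [0.6149, -0.1039, 0.0658]
ee_rot: [0.0, -0.273, 0.962, -0.0]
wrist_force: [-0.8, 1.3, 1.7]
width: 0.0252
```

>>> step_arm(rows=[[0,0,0,-0.02,0.05,0,-1],[0,0,0,-0.05,0.1,0,-1],[0,0,0,-0.07,0.15,0,-1],[0,0,0,-0.1,0.2,0,-1],[0,0,0,-0.1,0.2,0,-1],[0,0,0,-0.1,0.2,0,-1],[0,0,0,-0.1,0.2,0,-1],[0,0,0,-0.1,0.2,0,-1]])

```text
t: 17.7
ee_pos: [0.6148, -0.1016, 0.0657]
ee_rot: [0.0, -0.273, 0.962, -0.0]
wrist_force: [0.9, -1.1, 1.5]
width: 0.0252
```

```bash
python3 -c "
from h import *
p=read_state()['ee_pos']
plan(p+[-.0958*.002,.002,0.00]);s=read_state();print(s['ft_torque'])"
```

```text
t 17.7 pos [ 0.6148 -0.1016  0.0657] xang -148.3 q [-0.35  0.67  1.32 -0.    1.15 -2.48] F [ 0.88 -1.13  1.46] w 0.0252
rot [0. 0. 0.] shift cm [-0.09  0.18 -0.  ]
[-0.20838448 -0.02956741  0.01612822]
```

It slides freely now, at about 1.1 N over 2.3 mm. Next I'll release, rise and grip the head.

>>> step_arm(rows=[[0,0,0,0,0,0,0.1],[0,0,0,0,0,0,0.1],[0,0,0,0,0,0,0.1],[0,0,0.1,0,0,-2,0.1],[0,0,0.25,0,0,-4,0.1],[0,0,0.4,0,0,-6,0.1],[0,0,0.55,0,0,-6.5,0.1],[0,0,0.7,0,0,-6.5,0.1]])

```text
t: 18.5
ee_pos: [0.615, -0.1016, 0.1318]
ee_rot: [0.001, 0.076, 0.997, -0.0]
wrist_force: [0.4, 0.0, 0.0]
width: 0.0484
```

```bash
python3 -c "
from h import *
plan([0.6078,-0.0289,0.13],95.5)"
```

```text
t 18.5 pos [ 0.615  -0.1016  0.1318] xang 171.2 q [-0.35  0.6   1.25  0.    1.3  -1.77] F [0.41 0.02 0.04] w 0.0484
rot [1.000e-03 2.000e-03 1.322e+00] shift cm [1.82 7.07 0.17]
```

>>> step_arm(rows=[[0,0,0.14,0.3,1,0,0.1],[0,0,0.28,0.6,2,0,0.1],[0,0,0.42,0.9,3,0,0.1],[0,0,0.56,1.2,4,0,0.1],[0,0,0.7,1.5,5,0,0.1],[0,0,0.84,1.8,6,0,0.1],[0,0,0.98,1.8,7,0,0.1],[0,0,1.12,1.8,7.1,0,0.1]])

```text
t: 19.3
ee_pos: [0.6071, -0.0275, 0.1305]
ee_rot: [-0.0, 0.594, 0.805, 0.0]
wrist_force: [-0.5, -0.4, -0.2]
width: 0.0482
```

```bash
python3 - <<'E'
from h import *
st=read_state();c=read_camera("side")
q=cloud(c,st).reshape(-1,3); q=q[~np.isnan(q).any(1)]
for z in (.06,.065):
  m=(abs(q[:,0]-.61)<.04)&(q[:,1]>-.08)&(q[:,1]<.03)&(q[:,2]>z)&(q[:,2]<.095)
  print(m.sum(),cv2.minAreaRect((q[m,:2]*1000).astype(np.float32)) if m.sum()>9 else 0)
f=c["frame"];cv2.imwrite("pics/s2.png",cv2.resize(f[100:310,260:480],None,fx=2.7,fy=2.7)[:,:,::-1])
plan([0.6078,-0.0289,0.055],95.5)
E
```

```text
340 ((604.8739013671875, -27.556385040283203), (34.654579162597656, 63.5873908996582), 9.539289474487305)
328 ((604.8739013671875, -27.556385040283203), (34.654579162597656, 63.5873908996582), 9.539289474487305)
t 19.35 pos [ 0.6072 -0.0279  0.1305] xang 106.7 q [-0.24  0.57  1.29  0.    1.27 -0.53] F [-0.27 -0.66 -0.59] w 0.0484
rot [-0.    -0.     0.196] shift cm [-0.12  0.03  7.55]
```

View pics/s2.png

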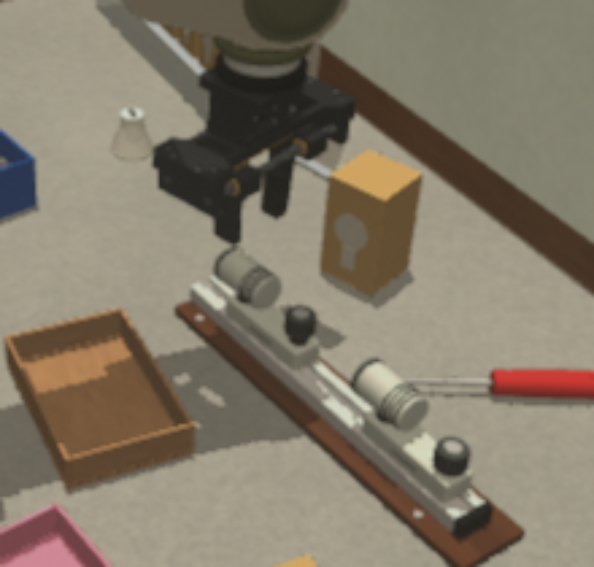

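The side crop (2.7x) shows the gripper above the sold lamp's head (crop 245,278). The kraft box stands clear behind it, and the knob sits visibly high (crop 300,322). Going down onto the head.

>>> step_arm(rows=[[0,0,0.1,-0.1,0,1,0.1],[0,0,0.196,-0.1,0,2,0.1],[0,0,0.196,-0.1,0,3,0.1],[0,0,0.196,-0.1,0,4.5,0.1],[0,0,0.196,-0.1,0,6,0.1],[0,0,0.196,-0.1,0,7,0.1],[0,0,0.196,-0.1,0,7.55,0.1],[0,0,0.196,-0.1,0,7.55,0.1]])

```text
t: 20.15
ee_pos: [0.6074, -0.0296, 0.0546]
ee_rot: [-0.0, 0.667, 0.745, -0.0]
wrist_force: [-0.8, -0.3, 0.3]
width: 0.0486
```

>>> step_arm(rows=[[0,0,0,0,0,0,-0.1],[0,0,0,0,0,0,-0.15],[0,0,0,0,0,0,-0.2],[0,0,0,0,0,0,-0.2],[0,0,0,0,0,0,-0.25],[0,0,0,0,0,0,-0.25],[0,0,0,0,0,0,-1],[0,0,0,0,0,0,-1]], squeeze=10)

```text
t: 20.95
ee_pos: [0.6077, -0.0297, 0.0554]
ee_rot: [0.0, 0.668, 0.744, 0.0]
wrist_force: [-0.4, -0.9, 3.3]
width: 0.0332
```

```bash
python3 -c "
from h import *
plan([0.6078,-0.0289,0.055],95.5);s=read_state();print(s['ft_torque'])"
```

```text
t 20.95 pos [ 0.6077 -0.0297  0.0554] xang 96.2 q [-0.24  0.66  1.37  0.    1.11 -0.35] F [-0.44 -0.89  3.28] w 0.0332
rot [0.    0.    0.012] shift cm [0.08 0.02 0.04]
[ 0.04048877  0.14670123 -0.02155546]
```

>>> step_arm(rows=[[0,0,0,0,0,0,-1],[0,0,0,0,0,0,-1],[0,0,0,0.3,0,0,-1],[0,0,0,0.8,0.01,0,-1],[0,0,0,1.5,0.02,0,-1],[0,0,0,2.2,0.03,0,-1],[0,0,0,2.8,0.03,0,-1],[0,0,0,3,0.04,0,-1]], squeeze=45)

```text
t: 21.75
ee_pos: [0.6046, 0.001, 0.0552]
ee_rot: [0.0, 0.668, 0.745, -0.0]
wrist_force: [-0.1, -1.8, 2.9]
width: 0.0326
```

```bash
python3 -c "
from h import *
p=read_state()['ee_pos'];plan(p+0.1*np.array([-.0958,.9954,0]),95.5);s=read_state();print(s['ft_torque'])"
```

```text
t 21.75 pos [0.6046 0.001  0.0552] xang 96.2 q [-0.19  0.65  1.39 -0.    1.1  -0.3 ] F [-0.12 -1.77  2.92] w 0.0326
rot [-0.     0.     0.013] shift cm [10.    0.13 -0.  ]
[-0.47631689  0.05016457  0.0375564 ]
```

>>> step_arm(rows=[[0,0,0,0.3,0,0,-1],[0,0,0,1,0.01,-0.01,-1],[0,0,0,2,0.02,-0.02,-1],[0,0,0,3,0.04,-0.03,-1],[0,0,0,4,0.05,-0.03,-1],[0,0,0,4.6,0.06,-0.03,-1],[0,0,0,5,0.06,-0.03,-1],[0,0,0,5,0.06,-0.03,-1]])

```text
t: 22.55
ee_pos: [0.5997, 0.0508, 0.0554]
ee_rot: [-0.0, 0.668, 0.744, 0.0]
wrist_force: [0.2, 1.1, 1.2]
width: 0.0329
```

```bash
python3 -c "
from h import *
p=read_state()['ee_pos'];plan(p+0.1*np.array([-.0958,.9954,0]),95.5);s=read_state();print(s['ft_torque'])"
```

```text
t 22.55 pos [0.5997 0.0508 0.0554] xang 96.2 q [-0.11  0.65  1.39  0.    1.1  -0.22] F [0.22 1.1  1.25] w 0.0329
rot [-0.    -0.001  0.013] shift cm [10.    0.13  0.01]
[ 0.18775118  0.06790712 -0.00894858]
```

>>> step_arm(rows=[[0,0,0,0.5,0.01,0,-1],[0,0,0,1.5,0.02,0,-1],[0,0,0,2.5,0.03,0,-1],[0,0,0,3.5,0.05,0,-1],[0,0,0,4.5,0.06,0,-1],[0,0,0,5.5,0.07,0,-1],[0,0,0,6.5,0.08,0,-1],[0,0,0,7.2,0.09,0,-1]])

```text
t: 23.35
ee_pos: [0.5928, 0.1228, 0.0553]
ee_rot: [-0.0, 0.668, 0.744, -0.0]
wrist_force: [-0.7, -0.3, -3.7]
width: 0.0327
```

```bash
python3 - <<'E'
from h import *
plan([0.58,0.16,.15],83.5)
print(read_state()['ft_torque'])
c=read_camera("scene");f=c["frame"];cv2.imwrite("pics/s3.png",cv2.resize(f[110:290,170:410],None,fx=3.2,fy=3.2)[:,:,::-1])
c=read_camera("side");f=c["frame"];cv2.imwrite("pics/s3b.png",cv2.resize(f[110:290,250:450],None,fx=3.2,fy=3.2)[:,:,::-1])
E
```

```text
t 23.35 pos [0.5928 0.1228 0.0553] xang 96.2 q [ 0.01  0.66  1.38  0.    1.1  -0.1 ] F [-0.74 -0.29 -3.69] w 0.0327
rot [-0.001 -0.     0.222] shift cm [ 3.84 -0.87 -9.47]
[-0.06562967  0.06322599 -0.00439253]
```

View pics/s3.png

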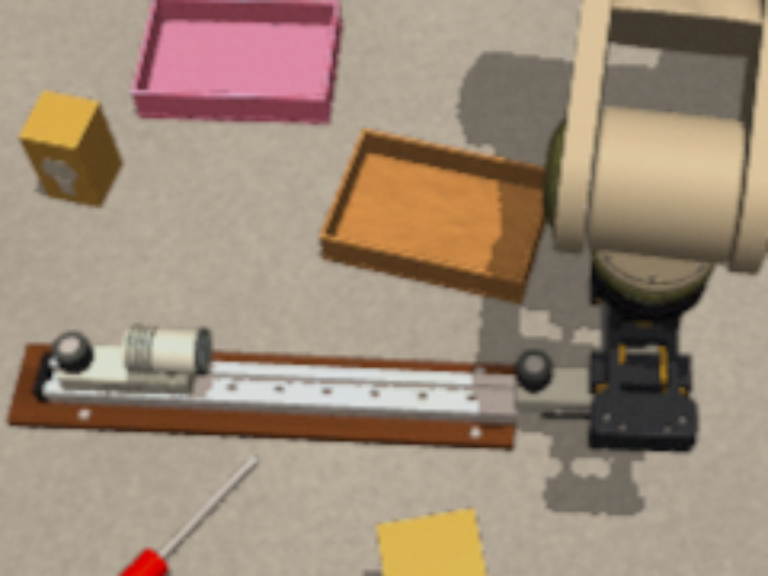

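View pics/s3b.png

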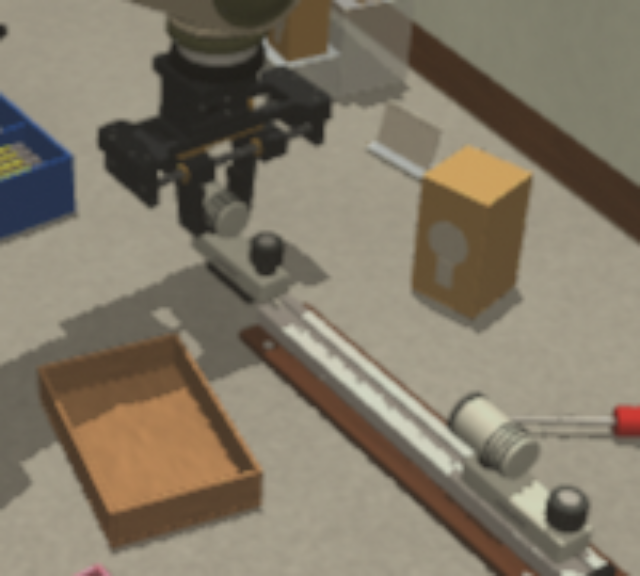

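The lamp is out of the track, upright in both crops, and its weight shows as 3.7 N. Lifting it.

>>> step_arm(rows=[[0,0,0,0,0,-0.5,-1],[0,0,0,0,0,-1.5,-1],[0,0,0,0,0,-3,-1],[0,0,0,0,0,-4.5,-1],[0,0,0,0,0,-6,-1],[0,0,0,0,0,-7.5,-1],[0,0,0,0,0,-9,-1],[0,0,0,0,0,-9.5,-1]])

```text
t: 24.25
ee_pos: [0.5937, 0.1212, 0.1528]
ee_rot: [0.001, 0.668, 0.744, 0.001]
wrist_force: [0.3, -0.1, -4.3]
width: 0.0327
```

```bash
python3 - <<'E'
from h import *
w=np.load("scene.npz")["w"].reshape(-1,3); w2=np.load("side.npz")["w"].reshape(-1,3)
for q in (w,w2):
  q=q[~np.isnan(q).any(1)]
  t=(abs(q[:,0]-.442)<.08)&(abs(q[:,1]+.047)<.11)&(q[:,2]>.0305)&(q[:,2]<.04)
  print(cv2.minAreaRect((q[t,:2]*1000).astype(np.float32)))
plan([0.446,-0.0175,.15],83.5)
E
```

```text
((440.9075622558594, -46.643699645996094), (170.81561279296875, 118.5259017944336), 83.48989868164062)
((440.08209228515625, -46.301841735839844), (175.0197296142578, 115.9265365600586), 83.73544311523438)
t 24.25 pos [0.5937 0.1212 0.1528] xang 96.2 q [ 0.01  0.55  1.27 -0.    1.32 -0.1 ] F [ 0.26 -0.09 -4.33] w 0.0327
rot [ 0.003 -0.     0.221] shift cm [-12.21 -16.18   0.23]
```

>>> step_arm(rows=[[0,0,0.03,-0.5,-0.7,0,-1],[0,0,0.06,-1.8,-2.4,0,-1],[0,0,0.09,-3.6,-4.8,0,-1],[0,0,0.12,-5.4,-7.2,0,-1],[0,0,0.15,-7.2,-9.6,0,-1],[0,0,0.18,-9,-12,0,-1],[0,0,0.2,-10.8,-14.3,0,-1],[0,0,0.22,-11.8,-15.7,0,-1]])

```text
t: 25.05
ee_pos: [0.4474, -0.0137, 0.1499]
ee_rot: [-0.001, 0.747, 0.665, -0.001]
wrist_force: [0.4, 0.2, -3.7]
width: 0.0326
```

>>> step_arm(rows=[[0,0,0,-0.1,-0.5,0,-1],[0,0,0,-0.1,-0.6,0,-1],[0,0,0,-0.1,-0.6,0,-1],[0,0,0,-0.1,-0.6,0,-1],[0,0,0,-0.1,-0.6,0,-1],[0,0,0,-0.1,-0.6,0,-1],[0,0,0,-0.1,-0.6,0,-1],[0,0,0,-0.1,-0.6,0,-1]])

```text
t: 25.85
ee_pos: [0.4437, -0.0129, 0.1504]
ee_rot: [-0.0, 0.746, 0.666, -0.0]
wrist_force: [-0.7, -0.5, -3.7]
width: 0.0325
```

```bash
python3 - <<'E'
from h import *
plan([0.445,-0.0175,.055],83.5)
print(read_state()['ft_torque'])
for n,(a,b,cc,d) in dict(scene=(80,260,200,440),side=(140,320,200,400)).items():
  c=read_camera(n);f=c["frame"];cv2.imwrite(f"pics/{n}4.png",cv2.resize(f[a:b,cc:d],None,fx=3.2,fy=3.2)[:,:,::-1])
E
```

```text
t 25.85 pos [ 0.4437 -0.0129  0.1504] xang 83.6 q [-0.3   0.29  1.72 -0.    1.13 -0.18] F [-0.73 -0.49 -3.75] w 0.0325
rot [-0.     0.     0.002] shift cm [-0.45  0.18  9.54]
[0.02948754 0.09171885 0.04207312]
```

View pics/side4.png

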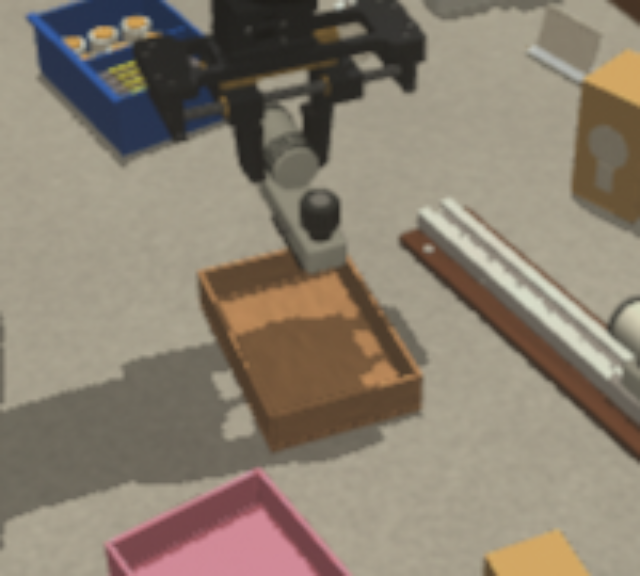

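View pics/scene4.png

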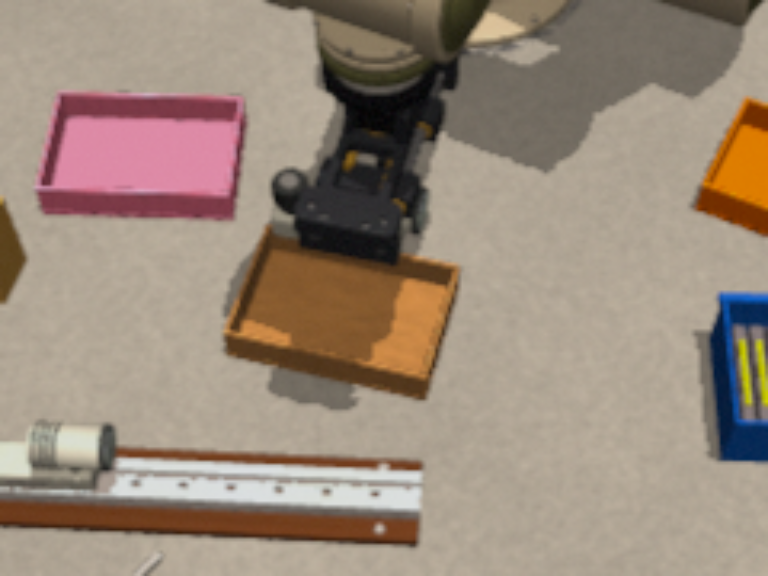

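Side crop: the lamp hangs upright, aligned with the tray's long side. I'll lower it to just above the floor.

>>> step_arm(rows=[[0,0,0,-0.45,0.18,1,-1],[0,0,0,-0.45,0.18,2.5,-1],[0,0,0,-0.45,0.18,4,-1],[0,0,0,-0.45,0.18,5.5,-1],[0,0,0,-0.45,0.18,7,-1],[0,0,0,-0.45,0.18,8.5,-1],[0,0,0,-0.45,0.18,9.6,-1],[0,0,0,-0.45,0.18,10,-1]])

```text
t: 26.75
ee_pos: [0.4445, -0.0178, 0.0491]
ee_rot: [-0.001, 0.746, 0.666, -0.001]
wrist_force: [-0.4, -0.6, -3.5]
width: 0.0327
```

>>> step_arm(rows=[[0,0,0,0,0,0.05,-1],[0,0,0,0,0,0.1,-1],[0,0,0,0,0,0.15,-1],[0,0,0,0,0,0.2,-1],[0,0,0,0,0,0.25,-1],[0,0,0,0,0,0.3,-1],[0,0,0,0,0,0.35,-1],[0,0,0,0,0,0.4,-1]])

```text
t: 27.55
ee_pos: [0.4449, -0.0176, 0.0464]
ee_rot: [0.0, 0.746, 0.666, -0.0]
wrist_force: [-0.0, 0.2, -3.3]
width: 0.0327
```

```bash
python3 -c "
from h import *
plan([0.445,-0.0175,.0444],83.5);s=read_state();print(s['ft_torque'])"
```

```text
t 27.55 pos [ 0.4449 -0.0176  0.0464] xang 83.6 q [-0.31  0.47  1.85 -0.    0.83 -0.19] F [-0.03  0.21 -3.26] w 0.0327
rot [0.    0.    0.001] shift cm [0.01 0.01 0.2 ]
[ 0.05300611  0.09868218 -0.05038599]
```

>>> step_arm(rows=[[0,0,0,0,0,0.05,-1],[0,0,0,0,0,0.1,-1],[0,0,0,0,0,0.15,-1],[0,0,0,0,0,0.18,-1],[0,0,0,0,0,0.2,-1],[0,0,0,0,0,0.2,-1],[0,0,0,0,0,0.2,-1],[0,0,0,0,0,0.2,-1]])

```text
t: 28.35
ee_pos: [0.445, -0.0176, 0.0445]
ee_rot: [0.0, 0.746, 0.666, 0.0]
wrist_force: [0.4, 0.9, -1.3]
width: 0.0325
```

```bash
python3 -c "
from h import *
plan([0.445,-0.0175,.0444],83.5);s=read_state();print(s['ft_torque'])"
```

```text
t 28.35 pos [ 0.445  -0.0176  0.0445] xang 83.6 q [-0.31  0.47  1.85  0.    0.82 -0.19] F [ 0.37  0.92 -1.25] w 0.0325
rot [0.    0.    0.001] shift cm [ 0.01 -0.    0.01]
[-0.01860483  0.00429702 -0.0204136 ]
```

Contact: the tray floor is now taking part of the weight. A little further, then a gentle release.

>>> step_arm(rows=[[0,0,0,0,0,0.03,-1],[0,0,0,0,0,0.05,-1],[0,0,0,0,0,0.05,-1],[0,0,0,0,0,0.05,-0.15],[0,0,0,0,0,0.05,0],[0,0,0,0,0,0.05,0.1],[0,0,0,0,0,0.05,0.1],[0,0,0,0,0,0.05,0.1]])

```text
t: 29.15
ee_pos: [0.445, -0.0176, 0.0439]
ee_rot: [0.0, 0.746, 0.666, -0.0]
wrist_force: [0.7, -0.1, 0.3]
width: 0.0486
```

>>> step_arm(rows=[[0,0,0,0,0,0,0.1],[0,0,0,0,0,-0.5,0.1],[0,0,0,0,0,-1.5,0.1],[0,0,0,0,0,-3,0.1],[0,0,0,0,0,-5,0.1],[0,0,0,0,0,-8,0.1],[0,0,0,0,0,-11,0.1],[0,0,0,0,0,-14,0.1]])

```text
t: 29.95
ee_pos: [0.4446, -0.0175, 0.1861]
ee_rot: [0.0, 0.746, 0.666, 0.0]
wrist_force: [0.5, -0.6, 0.5]
width: 0.0483
```

```bash
python3 - <<'E'
from h import *
plan([0.445,-0.0175,.0444],83.5)
for n,(a,b,cc,d) in dict(scene=(80,260,200,440),side=(140,320,200,400)).items():
  c=read_camera(n);f=c["frame"];cv2.imwrite(f"pics/{n}5.png",cv2.resize(f[a:b,cc:d],None,fx=3.2,fy=3.2)[:,:,::-1])
  st=read_state();M,t=pose(c,st)
  for k in("lamp","lamp_head","box_big","box_small","reflector","screwdriver"):
    for x in place_of(n,k)[:2]: print(n,k,round(x["confidence"],2),(M@np.array(x["at"])+t).round(3))
E
```

```text
t 29.95 pos [ 0.4446 -0.0175  0.1861] xang 83.6 q [-0.31  0.25  1.66 -0.    1.23 -0.19] F [ 0.47 -0.61  0.52] w 0.0483
rot [0.001 0.    0.002] shift cm [ 0.    0.03 14.17]
scene lamp 0.62 [ 0.444 -0.054  0.003]
scene lamp 0.57 [ 0.627 -0.254  0.014]
scene lamp_head 0.72 [ 0.441 -0.053  0.004]
scene lamp_head 0.69 [ 0.45  -0.013  0.063]
scene box_big 0.61 [0.771 0.01  0.002]
scene box_small 0.88 [ 0.442 -0.358 -0.001]
scene reflector 0.89 [0.671 0.315 0.003]
scene reflector 0.64 [ 0.619 -0.139 -0.001]
scene screwdriver 0.87 [ 0.762 -0.196 -0.001]
side lamp 0.89 [ 0.44  -0.052  0.003]
side lamp 0.8 [ 0.634 -0.254  0.012]
side lamp_head 0.8 [ 0.443 -0.017  0.059]
side box_big 0.84 [ 0.774  0.011 -0.005]
side reflector 0.27 [0.603 0.041 0.018]
side screwdriver 0.9 [ 0.765 -0.194  0.002]
```

View pics/side5.png

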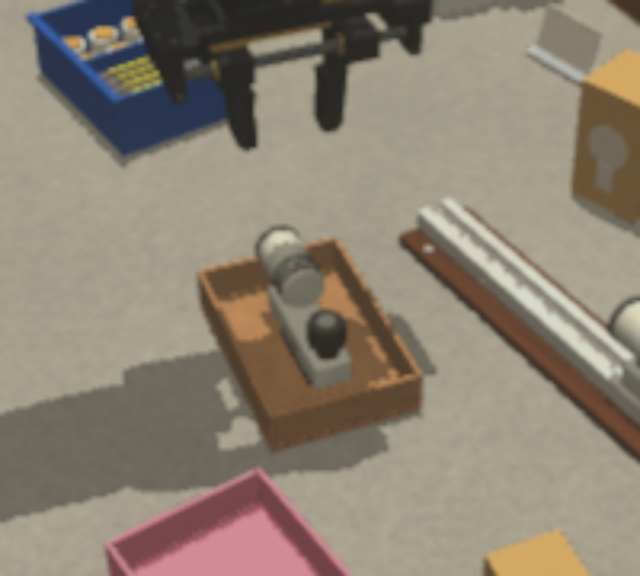

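View pics/scene5.png

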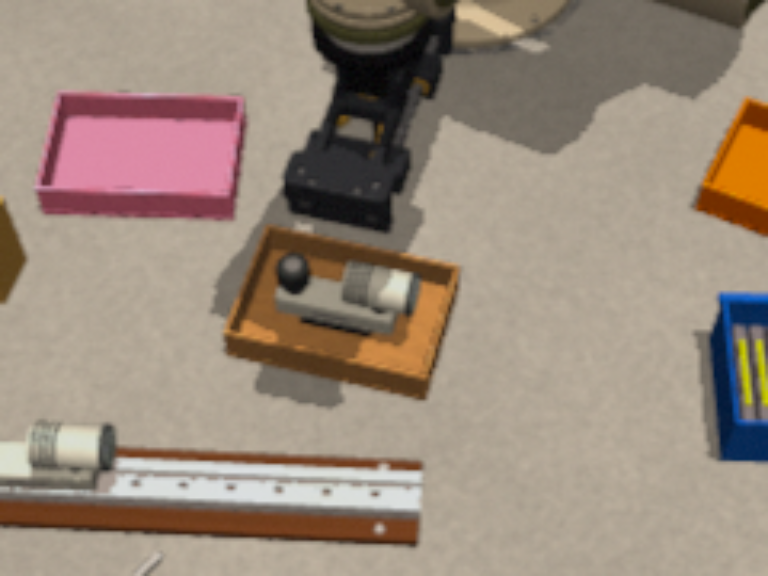

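Both crops show the lamp standing level on its foot in the middle of the brown tray, with the gripper well clear. The other things are where they were. Handing in.

```bash
python3 -c "
from h import *
print(close_job())"
```

```text
the job is handed in; nothing more can be done
None
```

The sold spotlight is standing upright on its foot in the brown cardboard tray. I handed the job in at about 31 s of the 72 s allowed.

- **Unscrewing:** The first grasp gave about 5.2 rad of turn. A gentle push then moved the lamp 2.6 mm, but with 4–5 N of drag. I regrasped and turned the knob up to 2.2 rad more, until it seemed to reach its upper stop, where I read 0.47 N m. After that the lamp ran free at about 1.1 N.
- **Sliding and placing:** I gripped the lamp by its head, slid it out of the open end, lifted it and set it down lengthwise in the tray. Forces stayed under 5 N at every check from gripping the head onwards.
- **Last checks:** The networks put the lamp's origin at about (0.442, -0.053, 0.003), which matches the tray floor, and the pictures show it upright and level. The second lamp, both kraft cartons, the reflector bulb and the screwdriver read within about 6 mm of where they started.
- **Disagreements:** A few detections were plainly false. For example, the reflector was reported on the track, and from the side camera that was the only reflector reading. The side camera also gave no final reading for the small carton. I compared the rest against the pictures.

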